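# Seat and lock the sliding shelf of a plywood display stand

## Robot

A 6-joint arm with a two-finger parallel gripper is mounted at the origin on the work surface. World frame = base frame: x ahead of the robot, y to its left, z up, the work surface at z = 0. Lengths are in m, angles in degrees, forces in N, time in s.
With the tool pointing down it reaches from about 0.375 to 0.925 m from the base axis. Payload 5.7 kg.
Tool frame: the origin (TCP) lies between the finger pads; the fingertips stand manip.finger_overhang ahead of it and the grasp point (between the pads) lies 8 mm behind it (manip.finger_overhang is the distance from the TCP to the fingertips, in m); z points along the fingers, y is the line along which they close (so a half turn about z gives the same grasp; the last joint's range is limited). The gripper opens to 88 mm and grips with 3 to 60 N. Pads are 20 mm wide; open, the fingers measure 115 mm over their backs; the gripper's body (75 mm by 178 mm) begins 61 mm behind the grasp point.
Start: joints at [-71.625, 20.558, 86.54, -0, 72.909, -6.595], TCP at [0.253, -0.544, 0.234] pointing down, gripper open.
Joint ranges: [-170.27, 170.27], [-57.76, 135], [12.27, 136.19], [-55.21, 235.2], [11.17, 155.16], [-170.74, 170.74]. Speed limits (degrees/s): [136.94, 136.94, 180, 180, 180, 180].

## Interface

Orientations are given as [roll, pitch, yaw] about the fixed x, y, z axes, in that order (R = Rz(yaw) Ry(pitch) Rx(roll)).
In Python, from plant import manip, camera, camera_model, order gives the robot as it stands.
- The arm moves only by the tool drive_tool, never from a script. Its argument "series" is a list of rows, each a list of 7 numbers: the opening, from -1 (shut) to 1 (fully open), then the shift along the tool's x, y, z as a fraction of full scale, then the turn, a rotation vector about the tool's x, y, z as a fraction of full scale. A call has 1 to 12 rows; each row is the pose to reach, as a shift and turn from the pose commanded when the call began, along the tool's axes at that moment; what a row does not reach only later rows make up. Full scale, the value 1, is 0.5 m for a shift and 1.5 rad for a turn. A row lasts 1/8 s, in which the tool goes at most 62.5 mm and 10.7 degrees, less where a joint would pass 70% of its speed; a pose out of reach is approached as far as the arm can. A call with a number of a shift or a turn outside -1 to 1 is refused whole. A call with a gripper value outside its range is refused whole. The fingers move at their own pace and stop on an object; "force" is the grip in N (left out, the last holds). Time passes only in rows, so rows that repeat a pose let the fingers close. It gives the time, the measured TCP pose, the force, the opening and the grip force at its end, in the units of the state.
- manip.state(): the state, without advancing time (a new reading comes with each control period).
- camera(name): name is "side" or "top"; returns the picture (480x640x3 uint8, red, green, blue); there is no depth.
- camera_model(name): a dict with "intrinsics" (3x3 intrinsics, pixels), "position" and "rotation" of the camera in the world. Camera axes: x right, y up, looking along -z (the intrinsics and any distortion apply to the point x, -y, -z); pixel columns grow to the right and rows downward; lengths in m; the calibration is good to about 2 mm. A picture is of the moment at which its call begins. camera_model takes no time and is no camera call.
- order.job_done(): hands the job in; it is judged then, once.
The state is a dict: "clock": time; "qpos": joint angles; "qd": joint speeds; "tau": joint torques, N m; "tool_pos": TCP position; "ee_rot": TCP orientation; "ft_force": force on the tool from outside, world axes, zero at the start; "torque": the same for the moment, N m; "gripper_width": opening from 0.0 (shut) to 1.0 (fully open); "grip_force": force on a finger pad.
Only numpy, scipy, OpenCV 4.12 (cv2) and the standard library are available. Lean on these libraries where they do the work, as an engineer would, in place of code of your own. Each camera call takes 0.05 s, during which the arm holds its last target. There are 200 camera calls.

## Task

With your fingertips, push the shelf board along the rails of the plywood stand, towards the end with the wooden keeper, until you feel it drop into its locating notches and sit level. Then push the keeper round with a fingertip until it lies square across the top of the board and locks it down, and take your hand away. Nothing is to be picked up: keep the board down on its rails, and leave the other things on the table where they are.

Things in the scene. Friction and masses are not known exactly. Their poses are not given: they have to be found in the camera images.
- stand: fixed plywood stand, 175 mm wide (x), 420 mm long (y) + a keeper block on its far side. Origin: centre of its underside, on the table. +y runs along the rails to the keeper end, to the robot's left within 0.25 rad; +x away from the robot. Side walls: tops at 56 mm, inner faces x = +-75.5 mm. Rail tops at 34 mm, x = 35.5 to 75.5 mm either side; open trough between them (floor 12 mm, 28 mm high cross pieces at its ends)
- shelf: loose grey-faced shelf board on the rails, 146 mm wide (x), 150 mm long (y), 18 mm thick, 0.25 to 0.5 kg, on four feet that hold its underside 10 mm above the rail tops. Origin: its centre, at the soles of the feet; axes as the stand's. 2.5 mm free to each side wall. Front and rear feet run on separate tracks, so all four drop together, 8 mm, at the seat
- shelf_center (a point): the centre of the board, at mid-thickness: 53 mm above the table while sliding, 45 mm seated. Top of the board: 62 mm while sliding, 54 mm seated
- shelf_tail (a point): the middle of the board's trailing edge face (towards the stand's -y), where to push, low down: the face reaches from 44 to 62 mm above the table while sliding and from 36 to 54 mm once seated. 1 to 3 N slide it; once dropped, the feet (14 mm long) stop firmly against the ends of the 22 mm notches (8 mm deep)
- seat (a point): fixed point of the stand (axes as the stand's) where shelf_center lies when the board is seated: x 0, y +90, z 45 mm in the stand's frame. The notches leave 4 mm play either way along y
- keeper (a joint): angle of the keeper, wooden bar 88 x 18 x 20 mm high with round ends, on a vertical pin on a block outside the far wall. 0: along the wall, pointing to the stand's +y; negative: tip away from the wall; grows counter-clockwise from above; 1.57: points to the stand's -x, square across the board; stop at 1.62. It stays put; under 2 N at its end turns it. It passes 3 mm over a seated board; an unseated one blocks it
- keeper_pivot (a point): the keeper's pin, at mid-height of the keeper (underside 57 mm, top 77 mm above the table): x +100, y +125, z 67 mm in the stand's frame
- keeper_tip (a point): the middle of the round (9 mm radius) free end of the keeper, at mid-height, 61 mm from the pin
- figure: a small wooden block figure, 127 mm tall, 90 mm over its arms, standing beyond the stand's far side (leave alone). Origin: centre of its underside
- car: a wooden toy car 110 mm long, 31 mm high, on the robot's side of the stand (leave alone). Origin: centre of its underside
- glue: a white glue bottle, 44 mm across, 120 mm tall, beyond the right-hand end of the stand (leave alone). Origin: centre of its underside
- block: a plain wooden block 45 x 45 x 60 mm tall, past the left-hand end of the stand (leave alone). Origin: centre of its underside
- mug: a white mug, 80 mm across, 90 mm tall, on the left (leave alone). Origin: centre of its underside
- notebook: a black notebook 130 x 190 x 20 mm lying on the right (leave alone). Origin: centre of its underside
- beer: a green glass bottle, 62 mm across, 230 mm tall, far left (leave alone). Origin: centre of its underside
Things that resemble listed ones, but are neither listed nor needed, are in the scene too. What is shaped like the shelf but pink or purple is not meant.

How it is judged:
By the outcome, as a careful person would: the job done as asked, in the order asked, and still so for the second after the job is handed in, with the robot touching nothing.
It also fails if it takes over 51 s, if anything falls off the work surface, if the arm or the gripper's body presses on something with over 40 N, if the wrist force passes 120 N, or if a joint passes its speed limit or range.

## Working session

There is one attempt and no reset: what is moved stays moved. The work goes in short steps, Python scripts to look and compute and a tool call to move; the robot and the scene stay as the last step left them, time stands still between calls to the robot, and variables do not carry over. Pictures are saved under pics/ and viewed, at most 10 in all, crops included, and the job is handed in when it is done.

Besides the shell and the picture viewer there is one more tool, called as name([rows], argument=value, ...), one row to a line, values as JSON. drive_tool: Moves the arm, as the interface text tells. Its arguments: {"type":"object","properties":{"series":{"type":"array"},"force":{"type":"number"}},"required":["series"]}

```bash
mkdir -p pics; python3 - <<'E'
from plant import manip,camera,camera_model
import cv2
for n in("top","side"):
    cv2.imwrite(f"pics/{n}0.png",camera(n)[:,:,::-1]); m=camera_model(n); print(n,m)
print(manip.state(), manip.finger_overhang)
E
```

```text
top {'intrinsics': array([[587.65740426,   0.        , 321.04064839],
       [  0.        , 587.65740426, 240.69770603],
       [  0.        ,   0.        ,   1.        ]]), 'position': array([0.11169792, 0.06585671, 1.72006244]), 'rotation': array([ 12.15431719,  -0.27867925, -92.0261822 ])}
side {'intrinsics': array([[619.11147719,   0.        , 328.405482  ],
       [  0.        , 619.11147719, 241.31629032],
       [  0.        ,   0.        ,   1.        ]]), 'position': array([-0.21578506,  0.92065443,  1.13248634]), 'rotation': array([  46.08645594,   -0.94635657, -140.34226991])}
{'clock': 0.1, 'qpos': array([-7.16248509e+01,  2.05938329e+01,  8.65912256e+01, -6.90876805e-05,
        7.29093926e+01, -6.59266061e+00]), 'qd': array([-0.01378811, -0.00460291, -0.08601207,  0.11583711, -0.11270036,
        0.03530899]), 'tau': array([ 2.35135371e-05, -5.16358209e+01, -2.71403718e+01,  6.76611881e-02,
        2.75031460e-02, -1.28364212e-05]), 'tool_pos': array([ 0.25308841, -0.54335097,  0.23290376]), 'ee_rot': array([-1.79906166e+02, -1.07783385e-02,  2.49678212e+01]), 'ft_force': array([ 1.15699744,  1.09746298, -0.34898937]), 'torque': array([-0.05312696,  0.07301955,  0.05915081]), 'grip_force': 0.0, 'gripper_width': 1.0005846939595149} 0.011
```

View pics/top0.png

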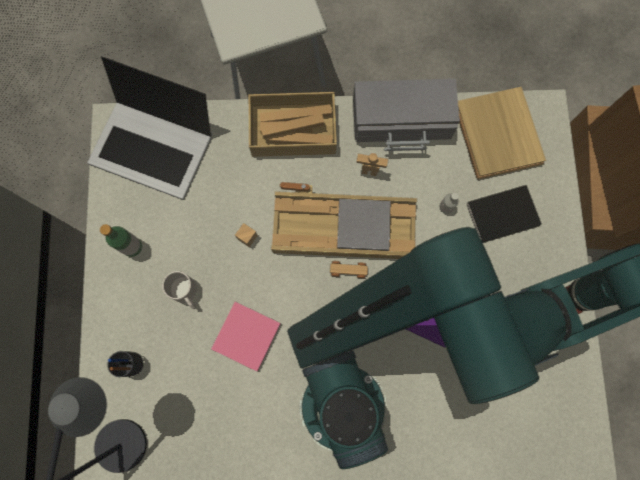

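View pics/side0.png

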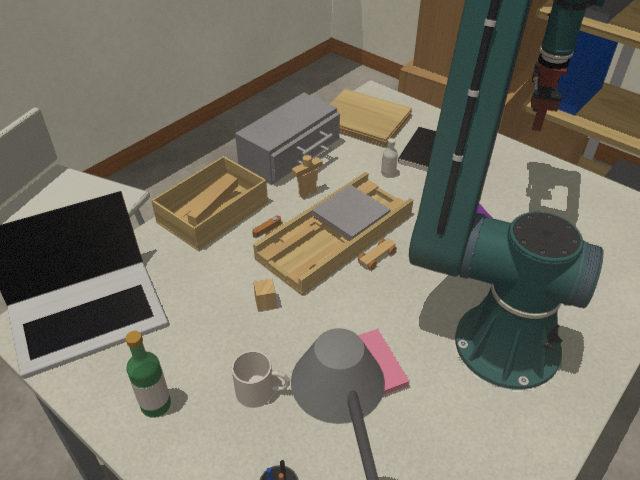

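The top view shows the stand at about (345,225) px with the grey board on it at (364,224). The keeper is at (295,187), the figure at (373,163), the car at (349,270), the glue at (450,203) and the block at (246,234).

Things that could be taken for the shelf: the grey board on the rails (364,224), the pink board (246,336), the purple board under the arm (428,330) and the grey cabinet (405,105). I choose the grey one on the rails and will check it in a close crop.

```bash
python3 - <<'E'
import cv2
a=cv2.imread("pics/top0.png")[150:290,260:430]
cv2.imwrite("pics/crop0.png",cv2.resize(a,None,fx=4.2,fy=4.2,interpolation=cv2.INTER_CUBIC))
E
cat > h.py <<'E'
import numpy as np
from scipy.spatial.transform import Rotation as R
from plant import camera_model
def ray(n,u,v,z):
    m=camera_model(n);K=m["intrinsics"];r=R.from_euler("xyz",m["rotation"],degrees=True).as_matrix()
    d=np.linalg.inv(K)@[u,v,1];d=r@(d*[1,-1,-1]);p=m["position"];return p+d*(z-p[2])/d[2]
def proj(n,P):
    m=camera_model(n);r=R.from_euler("xyz",m["rotation"],degrees=True).as_matrix()
    c=(np.atleast_2d(P)-m["position"])@r*[1,-1,-1];q=c@m["intrinsics"].T;return q[:,:2]/q[:,2:]
E
```

```text
(no output)
```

View pics/crop0.png

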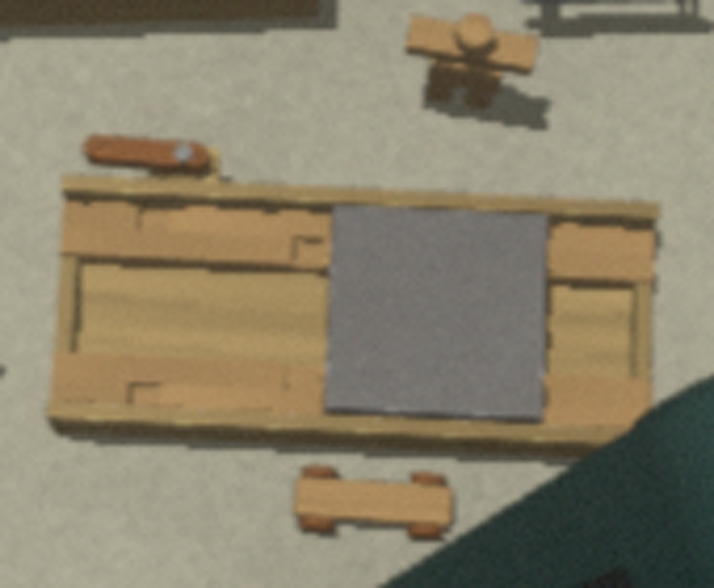

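The crop confirms the plain grey board on the rails. Crop corners: stand wall tops at (62,180), (658,205) and (50,412); board's trailing edge from (548,213) to (542,420); keeper pin at (184,153) and keeper end at (86,148).

```bash
cat >> h.py <<'E'
def cr(u,v,z): return ray("top",260+(u+.5)/4.2-.5,150+(v+.5)/4.2-.5,z)
E
python3 - <<'E'
from h import *
np.set_printoptions(precision=4,suppress=True)
FL,FR,NL=cr(62,178,.056),cr(658,205,.056),cr(50,414,.056)
print(FL,FR,NL,np.linalg.norm(FL-FR),np.linalg.norm(FL-NL))
piv=cr(184,153,.077);end=cr(84,148,.067);print("pivot",piv,"end",end)
# stand fit : least squares over points in the stand frame
from scipy.optimize import least_squares
S=np.array([[.0875,.21],[.0875,-.21],[-.0875,.21],[.1,.125]]);W=np.array([FL,FR,NL,piv])[:,:2]
f=lambda p:(S@np.array([[np.cos(p[2]),np.sin(p[2])],[-np.sin(p[2]),np.cos(p[2])]])+p[:2]-W).ravel()
s=least_squares(f,[.6,0,0]);p=s.x;print("stand",p,"deg",np.degrees(p[2]),s.fun.reshape(-1,2)*1e3)
c,sn=np.cos(p[2]),np.sin(p[2]);inv=lambda w:np.array([[c,sn],[-sn,c]])@(np.array(w)[:2]-p[:2])
for n,a in dict(tailF=cr(548,213,.062),tailN=cr(542,420,.062),leadF=cr(332,206,.062),leadN=cr(326,411,.062),piv=piv,end=end).items():print(n,inv(a),a)
for n,u,v,z in (("fig",373,163,.12),("glue",452,200,.1),("glueb",449,207,0),("block",246,234,.06)):print(n,inv(ray("top",u,v,z)))
E
```

```text
[0.6211 0.1774 0.056 ] [ 0.5872 -0.2397  0.056 ] [0.4524 0.1888 0.056 ] 0.4184614380956945 0.16908210068453774
pivot [0.6299 0.091  0.077 ] end [0.639  0.1609 0.067 ]
stand [ 0.5188 -0.0251 -0.0848] deg -4.857082337233604 [[ 2.7255 -0.6735]
 [ 1.0301 -2.0765]
 [-2.9483  2.7493]
 [-0.8073  0.0007]]
tailF [ 0.0748 -0.1304] [ 0.5823 -0.1614  0.062 ]
tailN [-0.0727 -0.1299] [ 0.4354 -0.1484  0.062 ]
leadF [0.0722 0.0204] [ 0.5925 -0.0109  0.062 ]
leadN [-0.0739  0.0182] [ 0.4467 -0.0007  0.062 ]
piv [0.1008 0.1251] [0.6299 0.091  0.077 ]
end [0.104  0.1955] [0.639  0.1609 0.067 ]
fig [ 0.1664 -0.0721]
glue [ 0.0736 -0.3034]
glueb [ 0.0811 -0.3166]
block [-0.047   0.2837]
```

drive_tool([
  [1,0.4,-0.22,0,0,0,-0.35],
  [1,0.756,-0.428,0,0,0,-0.7],
  [1,0.756,-0.428,0,0,0,-0.7],
  [1,0.756,-0.428,0,0,0,-0.7],
  [1,0.756,-0.428,0,0,0,-0.7],
  [1,0.756,-0.428,0,0,0,-0.7],
  [1,0.756,-0.428,0,0,0,-0.7],
  [1,0.756,-0.428,0.1,0,0,-0.7],
  [1,0.756,-0.428,0.2,0,0,-0.7],
  [1,0.756,-0.428,0.2,0,0,-0.7],
  [1,0.756,-0.428,0.2,0,0,-0.7],
  [1,0.756,-0.428,0.2,0,0,-0.7],
])

```text
clock: 1.6
tool_pos: [0.507, -0.1914, 0.1357]
ee_rot: [179.8, 0.1, 85.1]
ft_force: [-0.6, 0.5, 0.6]
gripper_width: 1.001
grip_force: 0.0
```

drive_tool([
  [1,0,0,0.06,0,0,0],
  [1,0,0,0.12,0,0,0],
  [1,0,0,0.15,0,0,0],
  [1,0,0,0.168,0,0,0],
  [1,0,0,0.168,0,0,0],
  [1,0,0,0.168,0,0,0],
])

```text
clock: 2.35
tool_pos: [0.5063, -0.1906, 0.0505]
ee_rot: [179.9, 0.0, 85.1]
ft_force: [0.4, 0.1, -0.2]
gripper_width: 1.002
grip_force: 0.0
```

```bash
python3 - <<'E'
from plant import camera
import cv2
a=cv2.resize(camera("side")[150:300,230:430,::-1],None,fx=4,fy=4,interpolation=cv2.INTER_CUBIC)
cv2.imwrite("pics/s1.png",a)
E
```

```text
(no output)
```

View pics/s1.png

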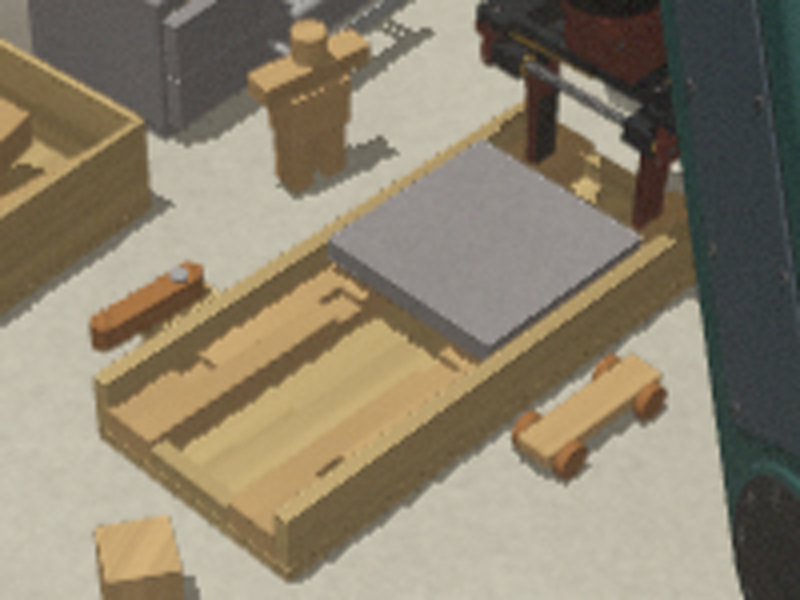

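Both fingers are down behind the board's trailing edge, at crop (540,130) and (650,200). The rails ahead are clear, so I start the push.

drive_tool([
  [1,0.03,0,0,0,0,0],
  [1,0.05,0,0,0,0,0],
  [1,0.065,0,0,0,0,0],
  [1,0.08,0,0,0,0,0],
  [1,0.1,0,0,0,0,0],
  [1,0.12,0,0,0,0,0],
  [1,0.14,0,0,0,0,0],
  [1,0.16,0,0,0,0,0],
  [1,0.18,0,0,0,0,0],
  [1,0.2,0,0,0,0,0],
  [1,0.22,0,0,0,0,0],
  [1,0.24,0,0,0,0,0],
])

```text
clock: 3.9
tool_pos: [0.5157, -0.07, 0.0496]
ee_rot: [-180.0, -0.0, 85.1]
ft_force: [0.3, -2.4, 2.3]
gripper_width: 0.998
grip_force: 1.6
```

drive_tool([
  [1,0.015,0,0,0,0,0],
  [1,0.03,0,0,0,0,0],
  [1,0.045,0,0,0,0,0],
  [1,0.06,0,0,0,0,0],
  [1,0.068,0,0,0,0,0],
  [1,0.074,0,0,0,0,0],
  [1,0.08,0,0,0,0,0],
])

```text
clock: 4.78
tool_pos: [0.5191, -0.0308, 0.0496]
ee_rot: [-180.0, -0.0, 85.1]
ft_force: [0.2, -1.6, 0.9]
gripper_width: 1.006
grip_force: 1.3
```

drive_tool([
  [1,0.004,0,0,0,0,0],
  [1,0.008,0,0,0,0,0],
])

```text
clock: 5.03
tool_pos: [0.5194, -0.0268, 0.0496]
ee_rot: [-180.0, -0.0, 85.1]
ft_force: [-0.1, -2.1, 0.8]
gripper_width: 0.999
grip_force: 1.1
```

drive_tool([
  [1,0.004,0,0,0,0,0],
  [1,0.008,0,0,0,0,0],
])

```text
clock: 5.28
tool_pos: [0.5197, -0.0227, 0.0496]
ee_rot: [-180.0, -0.0, 85.1]
ft_force: [-0.4, -1.5, -0.8]
gripper_width: 1.002
grip_force: 0.9
```

drive_tool([
  [1,0.003,0,0,0,0,0],
  [1,0.006,0,0,0,0,0],
])

```text
clock: 5.52
tool_pos: [0.52, -0.0197, 0.0496]
ee_rot: [-180.0, -0.0, 85.1]
ft_force: [-0.6, -1.4, -0.6]
gripper_width: 0.999
grip_force: 0.7
```

drive_tool([
  [1,0.003,0,0,0,0,0],
  [1,0.006,0,0,0,0,0],
])

```text
clock: 5.78
tool_pos: [0.5204, -0.0172, 0.0496]
ee_rot: [180.0, 0.0, 85.2]
ft_force: [-0.9, -6.4, -0.9]
gripper_width: 1.003
grip_force: 3.4
```

The force rose and the tool lagged, so the board has stopped firmly. I check whether it dropped.

```bash
python3 - <<'E'
from plant import camera
import cv2,numpy as np
a=cv2.resize(camera("side")[160:300,240:420,::-1],None,fx=4,fy=4,interpolation=cv2.INTER_CUBIC)
cv2.imwrite("pics/s2.png",a)
E
```

```text
(no output)
```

View pics/s2.png

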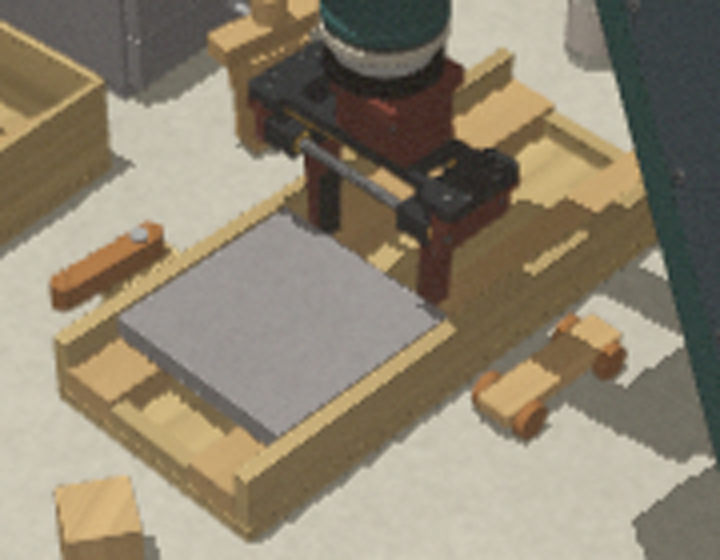

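The board's top now lies just below the wall tops (lead corner at crop (120,325)), so it looks dropped. I back off, lift, shut the fingers and plan the keeper sweep.

drive_tool([
  [1,-0.03,0,0,0,0,0],
  [1,-0.05,0,0,0,0,0],
  [1,-0.05,0,-0.08,0,0,0],
  [-1,-0.05,0,-0.16,0,0,0],
  [-1,-0.05,0,-0.2,0,0,0],
  [-1,-0.05,0,-0.2,0,0,0],
  [-1,-0.05,0,-0.2,0,0,0],
  [-1,-0.05,0,-0.2,0,0,0],
], force=20)

```text
clock: 6.82
tool_pos: [0.5173, -0.0418, 0.1484]
ee_rot: [-179.9, -0.0, 85.1]
ft_force: [0.4, 0.5, -0.4]
gripper_width: 0.471
grip_force: 0.0
```

```bash
cat >> h.py <<'E'
P=np.array([.5188,-.0251]);TH=np.radians(-4.86);M=np.array([[np.cos(TH),-np.sin(TH)],[np.sin(TH),np.cos(TH)]])
def inv(w): return M.T@(np.array(w)[:2]-P)
def fng(a,r=.045):
    h=.009+.0135*abs(np.cos(a))+.010*abs(np.sin(a))
    return np.array([.1,.125])+r*np.array([-np.sin(a),np.cos(a)])+h*np.array([np.cos(a),np.sin(a)])
E
python3 - <<'E'
from h import *
from plant import manip
np.set_printoptions(precision=4,suppress=True)
print("lead corner",inv(ray("side",240+120/4,160+325/4,.054)),inv(ray("side",240+120/4,160+325/4,.062)))
s=manip.state();t=s["tool_pos"];c=inv(t);print(t,s["ee_rot"],s["gripper_width"],"stand",c)
g=lambda q,z:np.array([q[1]-c[1],q[0]-c[0],t[2]-z])/.5
print("over",g([.142,.17],t[2]),"down",g([.142,.17],.075))
s0=np.array([.142,.17])
for a in np.arange(-.1,1.6,.15):print(round(a,2),(fng(a)-s0)[::-1]/.5)
print(1.5,(fng(1.5)-s0)[::-1]/.5)
E
```

```text
lead corner [0.0635 0.1731] [0.057  0.1783]
[ 0.5173 -0.0418  0.1484] [-179.8613   -0.0275   85.1127] 0.47099177048416846 stand [-0.0001 -0.0168]
over [0.3736 0.2841 0.    ] down [0.3736 0.2841 0.1468]
-0.1 [-0.0051 -0.0284]
0.05 [ 0.0022 -0.0426]
0.2 [ 0.0078 -0.0544]
0.35 [ 0.0118 -0.0677]
0.5 [ 0.0136 -0.0821]
0.65 [ 0.0129 -0.0974]
0.8 [ 0.0094 -0.1129]
0.95 [ 0.003  -0.1281]
1.1 [-0.0063 -0.1424]
1.25 [-0.0184 -0.1551]
1.4 [-0.033  -0.1655]
1.55 [-0.0496 -0.1732]
1.5 [-0.0439 -0.171 ]
```

drive_tool([
  [-1,0.1,0.08,0,0,0,0],
  [-1,0.2,0.16,0,0,0,0],
  [-1,0.3,0.23,0,0,0,0],
  [-1,0.374,0.284,0,0,0,0],
  [-1,0.374,0.284,0,0,0,0],
  [-1,0.374,0.284,0.05,0,0,0],
  [-1,0.374,0.284,0.1,0,0,0],
  [-1,0.374,0.284,0.13,0,0,0],
  [-1,0.374,0.284,0.147,0,0,0],
  [-1,0.374,0.284,0.147,0,0,0],
  [-1,0.374,0.284,0.147,0,0,0],
])

```text
clock: 8.2
tool_pos: [0.6763, 0.1324, 0.077]
ee_rot: [179.9, -0.0, 85.1]
ft_force: [0.4, 1.1, 0.7]
gripper_width: 0.002
grip_force: 0.0
```

```bash
python3 - <<'E'
from h import *
from plant import camera,manip
import cv2
s=manip.state();print(inv(s["tool_pos"]))
a=cv2.resize(camera("side")[160:300,220:400,::-1],None,fx=4,fy=4,interpolation=cv2.INTER_CUBIC)
cv2.imwrite("pics/s3.png",a)
E
```

```text
[0.14355524 0.17024554]
```

View pics/s3.png

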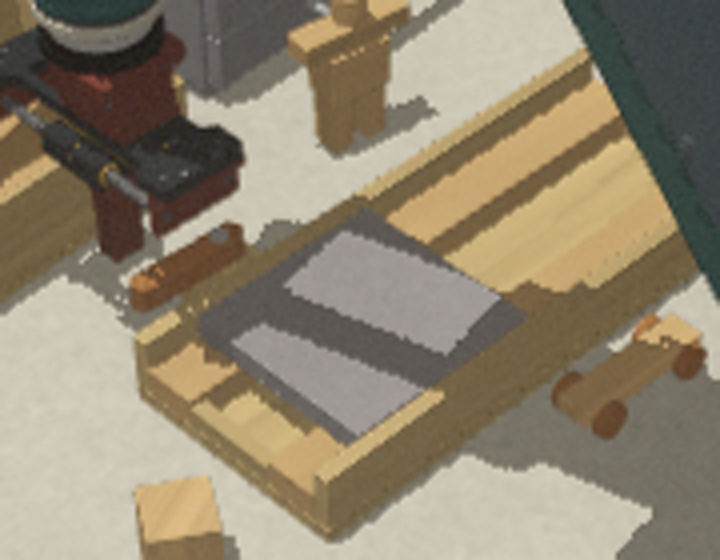

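The board sits level just below the walls. The shut fingers (crop (115,220)) stand outside the keeper (190,265). I sweep it round.

drive_tool([
  [-1,-0.002,-0.028,0,0,0,0],
  [-1,0.002,-0.043,0,0,0,0],
  [-1,0.008,-0.054,0,0,0,0],
  [-1,0.012,-0.068,0,0,0,0],
  [-1,0.014,-0.082,0,0,0,0],
  [-1,0.013,-0.097,0,0,0,0],
  [-1,0.013,-0.097,0,0,0,0],
])

```text
clock: 9.12
tool_pos: [0.6266, 0.1432, 0.076]
ee_rot: [-179.9, -0.0, 85.1]
ft_force: [-0.6, -0.1, -0.0]
gripper_width: 0.008
grip_force: 0.0
```

drive_tool([
  [-1,-0.004,-0.016,0,0,0,0],
  [-1,-0.01,-0.031,0,0,0,0],
  [-1,-0.019,-0.045,0,0,0,0],
  [-1,-0.031,-0.058,0,0,0,0],
  [-1,-0.039,-0.063,0,0,0,0],
  [-1,-0.046,-0.068,0,0,0,0],
  [-1,-0.052,-0.071,0,0,0,0],
  [-1,-0.057,-0.073,0,0,0,0],
  [-1,-0.057,-0.073,0,0,0,0],
])

```text
clock: 10.25
tool_pos: [0.5888, 0.1175, 0.0761]
ee_rot: [-180.0, 0.0, 85.1]
ft_force: [-0.3, -0.1, 0.2]
gripper_width: 0.006
grip_force: 0.0
```

```bash
python3 - <<'E'
from h import *
from plant import camera,manip
import cv2
s=manip.state();print(s["ft_force"],inv(s["tool_pos"]),fng(1.5),fng(1.57))
a=cv2.resize(camera("side")[180:280,240:370,::-1],None,fx=5,fy=5,interpolation=cv2.INTER_CUBIC)
cv2.imwrite("pics/s4.png",a)
E
```

```text
[-0.30344541 -0.05340383  0.16795329] [0.05762149 0.14797581] [0.05652251 0.14806315] [0.05501515 0.14404658]
```

View pics/s4.png

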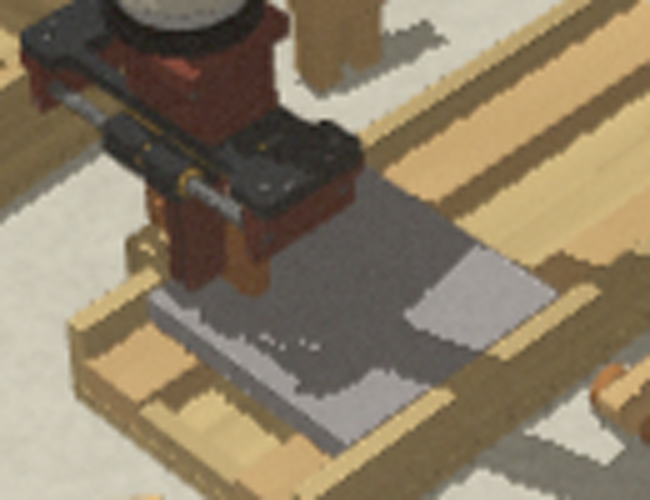

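drive_tool([
  [-1,-0.003,-0.001,0,0,0,0],
  [-1,-0.006,-0.002,0,0,0,0],
  [-1,-0.008,-0.002,0,0,0,0],
  [-1,-0.008,-0.002,0,0,0,0],
])

```text
clock: 10.8
tool_pos: [0.5875, 0.1137, 0.0761]
ee_rot: [-180.0, -0.0, 85.1]
ft_force: [-0.2, 0.3, -0.9]
gripper_width: 0.006
grip_force: 0.4
```

drive_tool([
  [-1,0.03,0,0,0,0,0],
  [-1,0.03,0,-0.1,0,0,0],
  [-1,0.03,0,-0.22,0,0,0],
  [-1,-0.07,0,-0.3,0,0,0],
  [-1,-0.19,0,-0.3,0,0,0],
  [-1,-0.31,0,-0.3,0,0,0],
  [-1,-0.43,0,-0.3,0,0,0],
  [-1,-0.55,0,-0.3,0,0,0],
  [-1,-0.67,0,-0.3,0,0,0],
  [-1,-0.7,0,-0.3,0,0,0],
  [-1,-0.7,0,-0.3,0,0,0],
  [-1,-0.7,0,-0.3,0,0,0],
])

```text
clock: 12.3
tool_pos: [0.5581, -0.233, 0.226]
ee_rot: [-180.0, -0.1, 85.2]
ft_force: [-0.3, 0.2, -0.9]
gripper_width: 0.006
grip_force: 0.0
```

```bash
python3 - <<'E'
from plant import camera
import cv2
t=camera("top");s=camera("side");cv2.imwrite("pics/top_full5.png",t[:,:,::-1])
A=cv2.resize(t[160:280,250:390,::-1],None,fx=5,fy=5,interpolation=cv2.INTER_CUBIC)
cv2.imwrite("pics/t5.png",A)
cv2.imwrite("pics/s5.png",cv2.resize(s[160:300,220:400,::-1],None,fx=4,fy=4,interpolation=cv2.INTER_CUBIC))
E
```

```text
(no output)
```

View pics/t5.png

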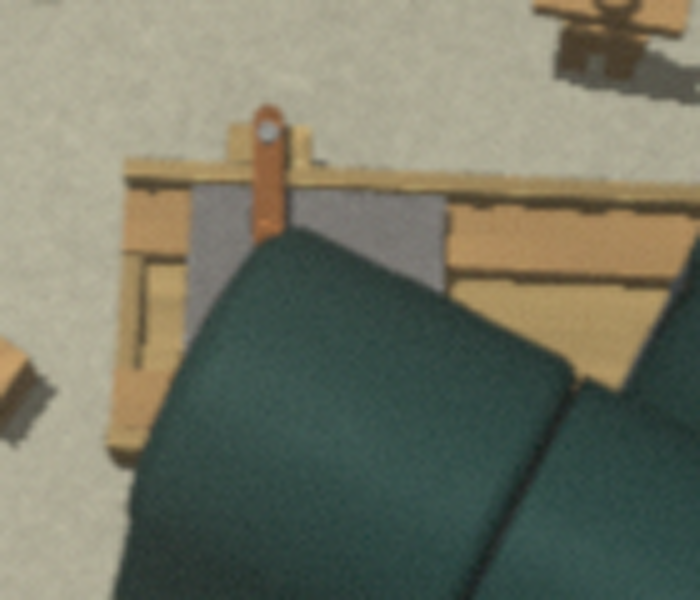

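View pics/s5.png

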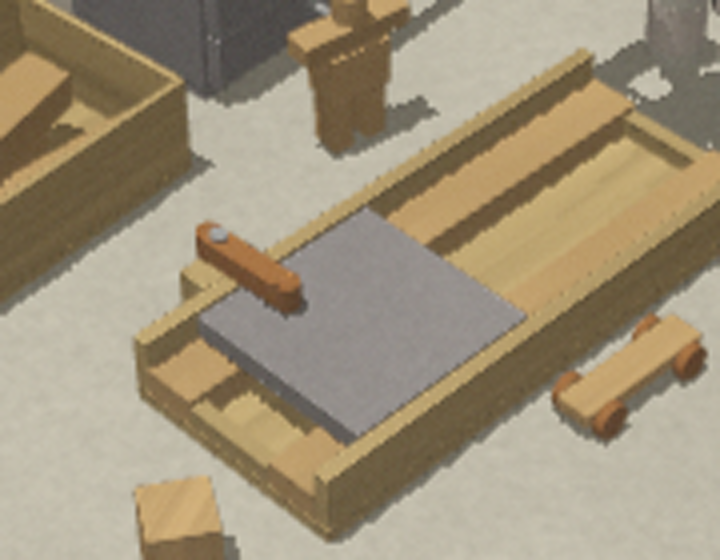

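The keeper lies across the seated board: in the side crop the pin is at (218,235) and the tip at (290,290). I measure its angle by fitting the bar's projected outline.

```bash
python3 - <<'E'
from h import *
import cv2
def bar(a,dx,dy):
    d=np.array([-np.sin(a),np.cos(a)]);t=np.linspace(0,2*np.pi,40);o=[]
    for k in(-.009*0,.061):
        o.append(np.array([.1+dx,.125+dy])+k*d+.009*np.c_[np.cos(t),np.sin(t)])
    o=np.vstack(o)
    return np.vstack([np.c_[o@M.T+P,np.full(len(o),z)] for z in(.057,.077)])
def run(n,img,x0,y0,f,x1,y1):
    hsv=cv2.cvtColor(img,cv2.COLOR_BGR2HSV)
    m=((hsv[...,1]>135)&(hsv[...,0]<15)).astype(np.uint8)
    k,l,st,_=cv2.connectedComponentsWithStats(m); i=l[y1-2:y1+3,x1-2:x1+3].max(); m=(l==i).astype(np.uint8);print(n,st[i])
    best=[]
    for a in np.arange(1.3,1.75,.02):
      for dx in np.arange(-.006,.007,.002):
        for dy in np.arange(-.006,.007,.002):
          q=(proj(n,bar(a,dx,dy))-[x0,y0]+.5)*f-.5
          r=np.zeros_like(m);cv2.fillConvexPoly(r,cv2.convexHull(q.astype(np.float32)).astype(np.int32),1)
          if n=="top": r[225:]=0; m[225:]=0
          best.append(((r&m).sum()/(r|m).sum(),a,dx,dy))
    best.sort(reverse=True)
    for b in best[:5]:print(np.round(b,3))
run("side",cv2.imread("pics/s5.png"),220,160,4,260,270)
run("top",cv2.imread("pics/t5.png"),250,160,5,268,190)
E
```

```text
side [ 197  225  101   70 2093]
[0.45  1.66  0.006 0.002]
[0.449 1.68  0.006 0.002]
[0.449 1.7   0.006 0.002]
[0.448 1.64  0.006 0.   ]
[0.446 1.64  0.006 0.002]
top [ 255  143   28   96 2161]
[ 0.653  1.68  -0.006  0.   ]
[ 0.649  1.7   -0.006  0.   ]
[ 0.649  1.66  -0.006  0.   ]
[ 0.647  1.64  -0.006  0.   ]
[ 0.646  1.6   -0.006  0.   ]
```

```bash
python3 - <<'E'
from h import *
import cv2
img=cv2.imread("pics/top_full5.png").astype(float);w=img[...,2]-img[...,0]  # red-blue
# wood keeper vs grey board: rows 198..207; sub-pixel half-height crossings
L=[];Rr=[]
for v in range(198,207):
    p=w[v,292:316];h=(p.max()+np.median(w[v,316:330]))/2;i=np.where(p>h)[0]
    a,b=i[0],i[-1];L.append((292+a-(p[a]-h)/(p[a]-p[a-1]),v));Rr.append((292+b+(p[b]-h)/(p[b]-p[b+1]),v))
for n,e in(("L",L),("R",Rr)):
    k=np.polyfit([y for _,y in e],[x for x,_ in e],1)
    A,B=[inv(ray("top",np.polyval(k,v),v,.077)) for v in(198,206)];d=B-A
    print(n,np.round(e,1)[:,0],"angle",np.arctan2(-d[0],d[1]),"y edge",A[1],B[1])
# centre-line via pin centre
pin=inv(ray("top",250+268.5/5,160+131/5,.077));mid=inv(ray("top",(L[-1][0]+Rr[-1][0])/2,206,.077));d=mid-pin
print("pin",pin,"mid",mid,"angle",np.arctan2(-d[0],d[1]))
E
```

```text
L [300.3 300.3 300.2 300.1 300.  300.1 300.3 300.2 300.1] angle 1.6103217952212039 y edge 0.13227759935086647 0.13132603500860457
R [306.2 306.2 306.3 306.3 306.3 306.3 306.1 306.1 305.5] angle 1.5686840591736495 y edge 0.11439577219829382 0.11444670841639293
pin [0.10040824 0.12423033] mid [0.04050567 0.12351935] angle 1.582664702056101
```

```bash
python3 -c "
from plant import order
print(order.job_done())"
```

```text
the job is handed in; nothing more can be done
None
```

The shelf board is in its notches and looks level, the keeper lies square across it at about 1.58 rad by camera, the arm is clear, nothing else was touched, and the job is handed in; no verdict came back.

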